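Slide a brittle graphite plate off the lapping block and seat it on the test cell's dowels

ROBOT

A 6-joint arm with a two-finger parallel gripper is mounted at the origin on a cart in front of the work surface, level with it; the furniture and walls round the work are solid. World frame = base frame: x ahead of the robot, y to its left, z up, the work surface at z = 0. Lengths are in mm, angles in rad, forces in N, time in s.
With the tool pointing down it reaches from about 275 to 750 mm from the base axis. Payload 10.2 kg.
Tool frame: the origin (TCP) lies at the very end of the fingers, on their centre line; the grasp point (between the pads) lies 19 mm behind it; x points along the fingers, z is the direction in which the jaws open and shut, and the axes are right-handed (so a half turn about x gives the same grasp; the last joint's range is limited). The gripper opens to 85 mm and grips with 20 to 120 N. Pads are 22 mm wide; open, the fingers measure 114 mm over their backs; the gripper's body (76 mm by 85 mm) begins 54 mm behind the grasp point. The pads swing forward as they close: fully open they stand 13 mm farther back than shut.
Start: joints at [0.996, 0.313, 1.498, -0, 1.331, -0.223], TCP at [180.922, 492.847, 231.294] pointing down, gripper open.
Joint ranges: [-2.94, 2.94], [-0.97, 2.17], [0.19, 2.56], [-1.23, 4.37], [0.02, 3.11], [-2.88, 2.88]. Speed limits (rad/s): [2.39, 2.39, 3.01, 3.14, 3.14, 3.14].

INTERFACE

Orientations are given as a unit quaternion [w, x, y, z].
In Python, from rig import sense, vision, job gives the robot as it stands. The module is installed in compiled form; this text tells all that it offers.
- The arm moves only by the shell command python3 -m pendant 'ROWS' [FORCE]. ROWS is JSON, a list of rows, each a list of 7 numbers: the turn, a rotation vector about the tool's x, y, z in rad, then the shift along the tool's x, y, z in cm, then the opening, from 0 (shut) to 1 (fully open). A call has exactly 5 rows; each row is the pose to reach, as a shift and turn from the pose commanded when the call began, along the tool's axes at that moment; what a row does not reach only later rows make up. A row lasts 1/8 s, in which the tool goes at most 62.5 mm and 10.7 degrees, less where a joint would pass 70% of its speed; a pose out of reach is approached as far as the arm can. A call with a gripper value outside its range is refused whole. The fingers move at their own pace and stop on an object; FORCE is the grip in N (left out, the last holds). Time passes only in rows, so rows that repeat a pose let the fingers close, or fill a call up. It gives the time, the measured TCP pose, the force and the opening at its end, in the units of the state.
- sense(): the state, without advancing time (a new reading comes with each control period).
- vision.capture(name): name is "side" or "top"; returns the picture (420x560x3 uint8, red, green, blue); there is no depth.
- vision.calibration(name): a dict with "K" (3x3 intrinsics, pixels), "k1" (the pictures are not rectified: a ray, as slopes to the right and down, at radius r is drawn at 1 + k1 r^2 times it, then the intrinsics apply), "extrinsics" (4x4, takes a point from camera to world coordinates). Camera axes: x right, y up, looking along -z (the intrinsics and any distortion apply to the point x, -y, -z); pixel columns grow to the right and rows downward; lengths in mm; the calibration is good to about 2 mm. A picture is of the moment at which its call begins. calibration takes no time and is no camera call.
- job.finish_job(): hands the job in, once; it reports no verdict.
The state is a dict: "time_s": time; "joints": joint angles; "dq": joint speeds; "tau": joint torques, N m; "eef_pos": TCP position; "ee_rot": TCP orientation; "force": force on the tool from outside, world axes, zero at the start; "wrist_torque": the same for the moment, N m; "grip_width": opening from 0.0 (shut) to 1.0 (fully open).
Only numpy, scipy, OpenCV 4.12 (cv2) and the standard library are available. Lean on these libraries where they do the work, as an engineer would, in place of code of your own. Each camera call takes 0.05 s, during which the arm holds its last target.

TASK

A graphite plate lies flat in the low border of the lapping block, lightly clamped by a sprung side strip and with its edges out of reach. Touch down softly on it, press just enough to carry it along and slide it through the open end until about 4 cm overhangs, then grip the overhang by its two long edges and lift it off. Lower it over the two dowels of the test cell until it lies flat and fully down on the copper, and let go; graphite is brittle, so never press it on the stone or the cell with more than 30 N, do not drop it, and leave the beaker, round case and marker alone.

Things in the scene. Friction and masses are not known exactly. Their poses are not given: they have to be found in the camera images.
- plate: Flat black graphite plate, 120 mm long (x), 50 wide (y), 4.2 thick (z), about 45 g, stiff and brittle; fine winding channels on its upper face; two 11 mm through holes on the long centre line, 45 mm either side of the middle. Both ends alike: it may be seated either way round. Slides easily on stone, steel, copper (friction about 0.25), but fingertips cling to its face (about 0.7). Origin under its centre.
- plate_centre (a point): Centre of the graphite plate, 2 mm above its underside; axes as the plate's (x long, y across). At the start the plate lies flat on the lapping block inside its border, its front end level with the block's open edge or up to 6 mm inside it.
- lapping_block: Heavy fixed block of dark grey polished stone, 150 mm long (x), 104 wide (y), 42 high, origin under its middle. Its -x end, towards the robot, is open; flat steel strips 3.5 mm high border the plate along both sides (inner faces 52 mm apart) and at the far end (inner face 128 mm from the open edge), so the plate's edges cannot be got at. No other parts rise above the strips.
- stone: The stone body of the lapping block, 150 x 104 x 38 mm; its flat top is the face the plate lies on, and the face it must not be pressed on too hard. Origin under its middle, on the bench.
- clamp_strip (a joint): Sprung steel strip in the left (+y) border, 40 mm long, near the closed end (83 to 123 mm from the open edge): it presses the plate sideways with about 9 N, so it slides only under a finger pressing down with 10 N or more (about 16 N is good; with less the finger slips over it). It lets go of the plate once 37 mm or more overhangs. Value: 0 touching the plate, up to 0.0015 m when sprung out.
- block_edge (a point): Middle of the block's upper edge at its open end, at the level of the stone face under the plate (42 mm above the bench). x points along the block to its closed end, y across to the left, z up. Beyond the edge (-x) is free air down to the bench. The plate tips off when its centre passes this edge (60 mm overhang). Touching down on the plate at 1 cm/s can already give 30 N; 4 mm/s is gentle.
- cell: Lower half of a test cell, fixed: aluminium end plate 170 x 110 x 12 mm; on it a white pedestal with a copper top, 116 mm long (x), 36 wide (y), top 42 mm above the bench, so the seated plate stands out 7 mm at each long side, with 30 mm of free depth for fingers there. A 16 mm wide copper tab sticks out at the +x end only, to 84 mm from the middle. Origin under its middle.
- cell_seat (a point): Middle of the copper face on which the plate has to lie; the seated plate's centre is 2 mm above it. x along the cell. Two upright steel dowels, 8 mm in diameter, stand on the x axis 45 mm either side of this point, 14 mm high above the copper, the top 6 mm tapering to 2.6 mm.
- beaker: Clear glass beaker, 53 mm wide, 66 mm high, open at the top, origin under its centre; loose, to be left alone.
- cone_case: Round closed case with a pale lid and a black lower half, 61 mm in diameter, 24 mm high, origin under its centre; loose, to be left alone.
- marker_black: Black marker pen lying on the bench, 138 mm long, 14 mm thick, origin under its middle; loose, to be left alone.

How it is judged (in metres and radians):
On the way, in this order (a step that is already met when the one before it is completed fails the run):
1. the plate lies flat on the block with 30 to 55 mm of it standing out over the open edge (x of plate_centre in the frame of block_edge between 0.005 and 0.03 m and z of plate_centre in the frame of block_edge below 0.005 m and angle between plate_centre's own z axis and vertical below 0.03 rad), for 0.2 s.
2. the plate is held in the fingers, lifted at least 20 mm off the block (z of plate_centre in the frame of block_edge above 0.022 m and contact force between the fingers and plate above 1 N), for 0.2 s.
At the end, for the whole second after the job is handed in: The plate is released and at rest on the copper face with a dowel through each hole: its centre within 3 mm of the seat's middle seen from above, not more than 1.5 mm above full seating, tilted under 0.03 rad, its length within 0.06 rad of the cell's length (horizontal distance between plate_centre and cell_seat below 0.003 m and z of plate_centre in the frame of cell_seat between 0 and 0.0035 m and angle between plate_centre's own z axis and vertical below 0.03 rad and angle between the x axis of plate_centre and the x axis of cell_seat, either way round below 0.06 rad and linear speed of plate below 0.01 m/s and contact force between the fingers and plate below 0.5 N); the robot touches nothing.
It fails at once if the plate is pressed against the lapping block with more than 30 N (contact force between plate and stone above 30 N).
It fails at once if the plate is pressed or knocked against the cell with more than 30 N (contact force between plate and cell above 30 N).
It fails at once if the plate falls down beside the block or the cell (height (world z) of plate_centre below 0.03 m).
It fails at once if the beaker, the round case or the marker is moved more than 15 mm (distance of any of beaker, cone_case, marker_black from where it was at the start of the episode above 0.015 m).
It also fails if it takes over 64 s, if anything falls off the work surface, if the arm or the gripper's body presses on something with over 40 N, if the wrist force passes 120 N, or if a joint passes its speed limit or range.

## Working session

There is one attempt and no reset: what is moved stays moved. The work goes in short steps, Python scripts to look and compute and a shell command to move; the robot and the scene stay as the last step left them, time stands still between calls to the robot, and variables do not carry over. Pictures are saved under pics/ and viewed, and the job is handed in when it is done.

```bash
mkdir -p pics; ls; python3 - <<'E'
from rig import sense, vision, job
import cv2,numpy as np
np.set_printoptions(suppress=True,precision=3)
print(sense())
for n in ("top","side"):
    im=vision.capture(n); cv2.imwrite(f"pics/{n}0.png",cv2.cvtColor(im,cv2.COLOR_RGB2BGR))
    c=vision.calibration(n); print(n,np.array(c["K"]),c["k1"]); print(np.array(c["extrinsics"]))
E
```

```text
pics
{'time_s': 0.0, 'joints': array([ 0.996,  0.313,  1.498, -0.   ,  1.331, -0.223]), 'dq': array([ 0.002,  0.002, -0.002,  0.   , -0.001,  0.   ]), 'tau': array([  0.001, -41.227, -25.974,  -0.   ,   0.004,   0.   ]), 'eef_pos': array([180.786, 492.615, 230.707]), 'ee_rot': array([ 0.579, -0.405,  0.58 ,  0.405]), 'force': array([-0.567, -0.542,  0.659]), 'wrist_torque': array([-0.036,  0.036,  0.011]), 'grip_width': 0.9971177008925358}
top [[435.796   0.    281.922]
 [  0.    435.796 209.229]
 [  0.      0.      1.   ]] -0.012750730562854086
[[   0.016    0.998   -0.068  437.792]
 [  -1.       0.014   -0.024   76.62 ]
 [  -0.023    0.068    0.997 1070.935]
 [   0.       0.       0.       1.   ]]
side [[478.817   0.    275.202]
 [  0.    478.817 208.887]
 [  0.      0.      1.   ]] -0.06077426619394776
[[   0.953    0.177   -0.246  224.228]
 [  -0.302    0.609   -0.733 -729.032]
 [   0.02     0.773    0.634  747.671]
 [   0.       0.       0.       1.   ]]
```

View pics/top0.png

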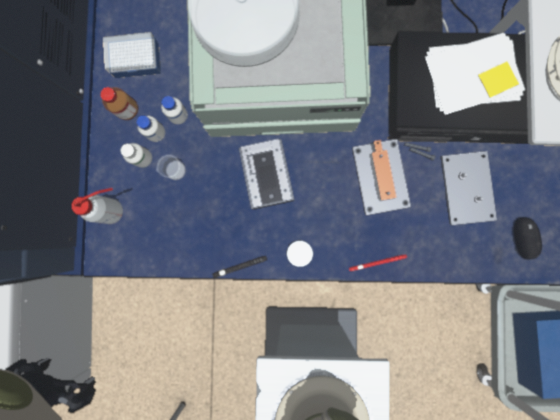

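View pics/side0.png

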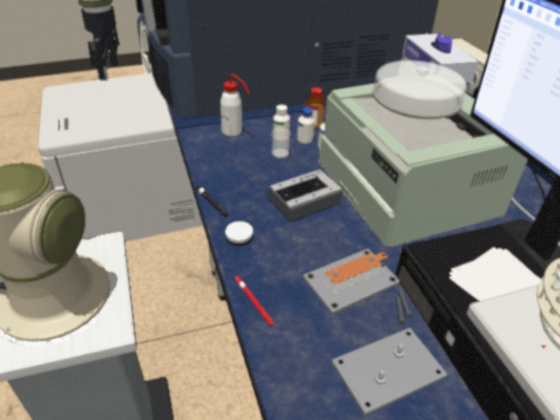

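```bash
cat > h.py <<'E'
import numpy as np, cv2
from rig import sense, vision, job
np.set_printoptions(suppress=True,precision=3)
def proj(n,P):
    c=vision.calibration(n);K=np.array(c["K"]);E=np.array(c["extrinsics"]);P=np.atleast_2d(np.asarray(P,float))
    q=(P-E[:3,3])@E[:3,:3]; s=np.c_[q[:,0]/-q[:,2],-q[:,1]/-q[:,2]]
    s=s*(1+c["k1"]*(s**2).sum(1))[:,None]
    return s*[K[0,0],K[1,1]]+[K[0,2],K[1,2]]
def back(n,uv,z):
    c=vision.calibration(n);K=np.array(c["K"]);E=np.array(c["extrinsics"]);uv=np.atleast_2d(np.asarray(uv,float))
    d=(uv-[K[0,2],K[1,2]])/[K[0,0],K[1,1]]; s=d.copy()
    for _ in range(10): s=d/(1+c["k1"]*(s**2).sum(1))[:,None]
    r=np.c_[s[:,0],-s[:,1],-np.ones(len(s))]@E[:3,:3].T
    t=(z-E[2,3])/r[:,2]
    return E[:3,3]+r*t[:,None]
def crop(n,im,x0,y0,x1,y1,f,name):
    o=cv2.resize(cv2.cvtColor(im,cv2.COLOR_RGB2BGR)[y0:y1,x0:x1],None,fx=f,fy=f,interpolation=cv2.INTER_CUBIC)
    cv2.imwrite(name,o)
E
python3 - <<'E'
from h import *
im=cv2.cvtColor(cv2.imread("pics/top0.png"),cv2.COLOR_BGR2RGB)
crop("top",im,230,130,310,220,6,"pics/t_block.png")
crop("top",im,340,130,430,220,6,"pics/t_cell.png")
im=cv2.cvtColor(cv2.imread("pics/side0.png"),cv2.COLOR_BGR2RGB)
crop("s",im,260,160,350,230,8,"pics/s_block.png")
crop("s",im,295,240,405,315,7,"pics/s_cell.png")
print(proj("top",[[180,492,230],[0,0,0]]),back("top",[[266,175],[382,176],[300,253],[240,266],[171,167]],42))
E
```

```text
[[ 73.097 370.183]
 [321.311 423.232]] [[ 588.812  140.41    42.   ]
 [ 589.938 -134.674   42.   ]
 [ 405.2     57.055   42.   ]
 [ 372.392  197.664   42.   ]
 [ 605.351  368.961   42.   ]]
```

View pics/t_block.png

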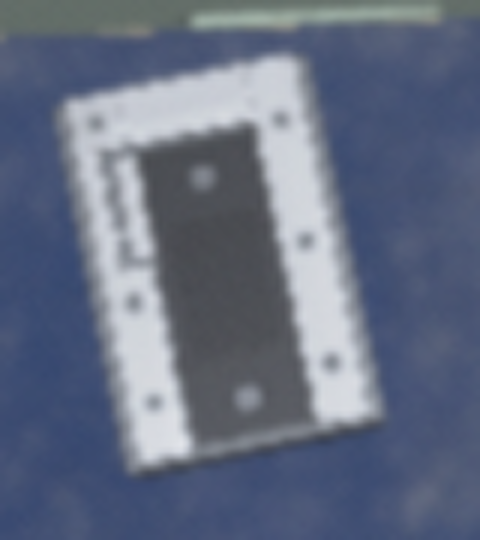

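View pics/t_cell.png

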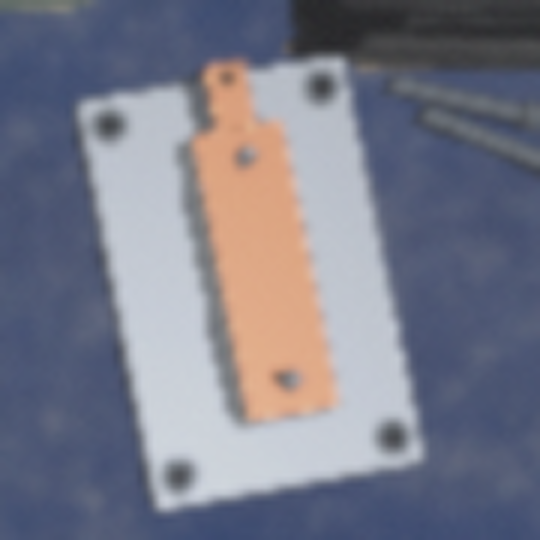

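View pics/s_block.png

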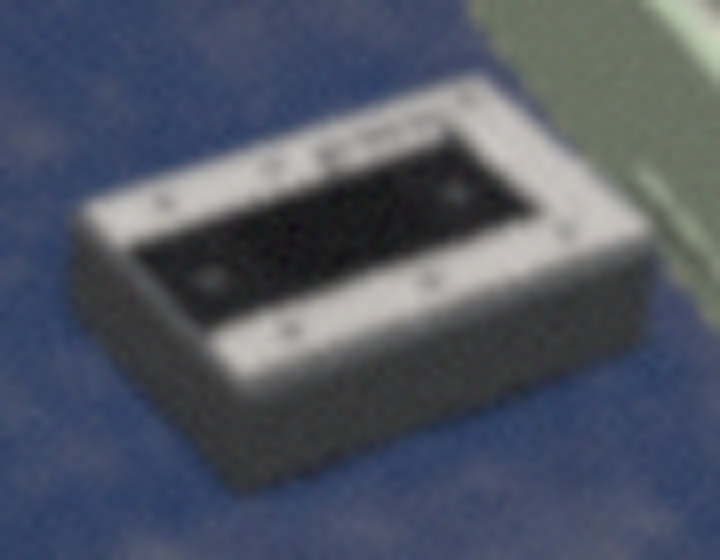

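View pics/s_cell.png

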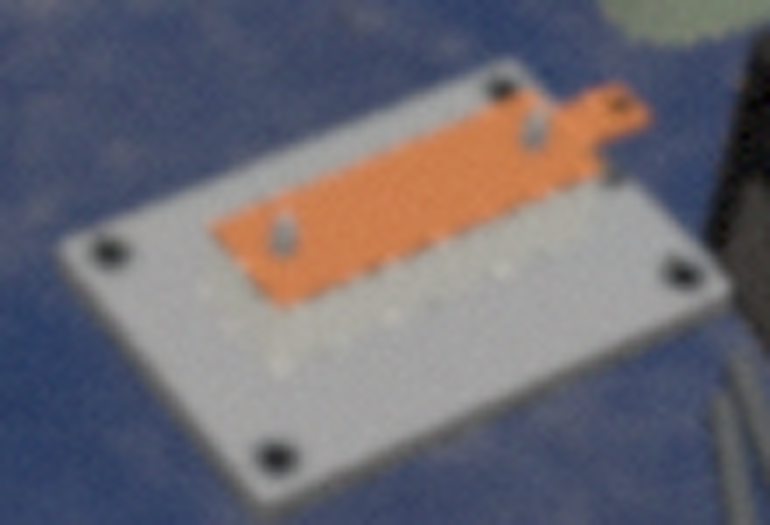

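```bash
cat > fit.py <<'E'
from h import *
from scipy.optimize import least_squares
def px(a,f,x0,y0): return (np.array(a,float)+.5)/f-.5+[x0,y0]
def T(p,L):
    c,s=np.cos(p[2]),np.sin(p[2]); L=np.array(L,float)
    return np.c_[L[:,0]*c-L[:,1]*s+p[0],L[:,0]*s+L[:,1]*c+p[1],L[:,2]]
def fit(obs,x0):
    def r(p): return np.concatenate([(proj(n,T(p,L))-uv).ravel() for n,L,uv in obs])
    s=least_squares(r,x0,loss="soft_l1",f_scale=.5); return s.x,np.abs(r(s.x)).reshape(-1,2).max(1)
E
python3 - <<'E'
from fit import *
B=[(75,52,45.5),(75,-52,45.5),(-75,-52,45.5),(-75,52,45.5)]
tb=("top",B,px([(65,102),(300,55),(383,418),(133,472)],6,230,130))
sb=("side",B,px([(480,75),(655,230),(238,383),(78,208)],8,260,160))
C=[(58,18,42),(58,-18,42),(-58,-18,42),(-58,18,42),(85,55,12),(85,-55,12),(-85,-55,12),(-85,55,12)]
tc=("top",C,px([(195,137),(285,122),(338,408),(245,420),(80,103),(345,60),(425,460),(158,510)],6,340,130))
sc=("side",C,px([(525,92),(607,175),(285,308),(210,228),(515,60),(735,285),(265,510),(60,245)],7,295,240))
for n,a,b in (("block",tb,sb),("cell",tc,sc)):
    for o in ([a],[b],[a,b]): print(n,*fit(o,[590,0,.2]))
h=back("top",px([(202,178),(248,400)],6,230,130),44.);print("holes",h,h.mean(0),np.linalg.norm(h[0]-h[1]),np.arctan2(*(h[0]-h[1])[[1,0]]))
E
```

```text
block [593.125 139.554   0.216] [1.599 1.887 0.701 0.754]
block [593.149 143.633  -6.087] [0.629 1.519 0.269 1.497]
block [592.962 140.765   0.212] [1.989 1.534 0.347 1.422 0.385 1.864 1.213 0.781]
cell [ 592.852 -139.458    0.186] [0.142 0.234 0.21  0.661 0.18  0.701 0.775 0.354]
cell [ 593.368 -137.368    6.485] [0.847 0.888 0.481 0.168 0.339 0.687 0.468 0.423]
cell [ 593.006 -138.633    0.193] [0.577 0.672 0.211 0.502 0.609 0.881 0.501 0.415 1.152 0.256 0.646 0.136
 0.494 1.169 0.153 0.487]
holes [[626.276 147.55   44.   ]
 [537.942 127.69   44.   ]] [582.109 137.62   44.   ] 90.53918958077894 0.2211507886907829
```

```bash
cat > go.py <<'E'
from h import *
from scipy.spatial.transform import Rotation as R
import sys
def plan(pos,yaw,flip=0):
    """tool x down, tool z along plate y (yaw+90deg) (or opposite)"""
    s=sense(); q=s["ee_rot"]; R0=R.from_quat([q[1],q[2],q[3],q[0]])
    best=None
    for sg in (1,-1):
        x=np.array([0,0,-1.]);z=sg*np.array([-np.sin(yaw),np.cos(yaw),0]);y=np.cross(z,x)
        Rt=R.from_matrix(np.c_[x,y,z]); rv=(R0.inv()*Rt).as_rotvec()
        sh=R0.inv().apply(np.array(pos)-s["eef_pos"])/10
        print("rot",rv.round(4),np.degrees(np.linalg.norm(rv)).round(1),"shift cm",sh.round(2))
    print("t",s["time_s"],"pos",s["eef_pos"],"F",s["force"],"w",s["grip_width"],"j",s["joints"]); print(R0.as_matrix())
if __name__=="__main__":
    a=list(map(float,sys.argv[1:])); plan(a[:3],a[3])
E
python3 go.py 591.9 139.8 120 0.218; python3 -c "
from h import *
print(back('top',[[280,133],[200,133]],0), back('top',[[280,125]],100))"
```

```text
rot [-0.57  -0.001 -0.001] 32.6 shift cm [ 11.09 -50.76 -18.95]
rot [ 2.572 -0.001  0.001] 147.4 shift cm [ 11.09 -50.76 -18.95]
t 0.1 pos [180.781 492.663 230.804] F [-0.098 -0.322 -0.781] w 1.0024063281278126 j [ 0.996  0.313  1.498  0.     1.331 -0.223]
[[-0.001 -0.939  0.345]
 [-0.001  0.345  0.939]
 [-1.     0.    -0.001]]
[[701.015 110.009   0.   ]
 [699.03  310.602   0.   ]] [[694.83  107.191 100.   ]]
```

```bash
python3 -m pendant '[[-0.114,0,0,1,-5,-1.9,0],[-0.228,0,0,2,-10,-3.8,0],[-0.342,0,0,3,-15,-5.7,0],[-0.456,0,0,4,-20,-7.6,0],[-0.57,0,0,5,-25,-9.5,0]]' 40; python3 go.py 591.9 139.8 120 0.218
```

```text
time_s: 0.72
eef_pos: [383.9, 316.2, 180.8]
ee_rot: [0.441, -0.552, 0.442, 0.552]
force: [0.4, 0.8, -0.2]
grip_width: -0.002
rot [ 0.004 -0.    -0.   ] 0.2 shift cm [  6.08 -16.41 -21.78]
rot [-3.138  0.001 -0.   ] 179.8 shift cm [  6.08 -16.41 -21.78]
t 0.725 pos [383.876 316.154 180.826] F [ 0.369  0.766 -0.156] w -0.0020663216832818468 j [ 0.453  0.299  1.654  0.     1.189 -1.34 ]
[[-0.    -0.975 -0.22 ]
 [-0.    -0.22   0.975]
 [-1.     0.    -0.   ]]
```

```bash
python3 -m pendant '[[0,0,0,1.5,-4.1,-5.4,0],[0,0,0,3,-8.2,-10.9,0],[0,0,0,5,-12.3,-16.3,0],[0,0,0,7,-16.4,-21.8,0],[0,0,0,9,-16.4,-21.8,0]]'; python3 go.py 591.9 139.8 60 0.218; python3 - <<'E'
from h import *
for n in ("top","side"):
    im=vision.capture(n); cv2.imwrite(f"pics/{n}1.png",cv2.cvtColor(im,cv2.COLOR_RGB2BGR))
    if n=="side": crop(n,im,220,110,360,230,5,"pics/s1c.png")
    else: crop(n,im,220,120,330,220,6,"pics/t1c.png")
print(proj("side",sense()["eef_pos"]))
E
```

```text
time_s: 1.35
eef_pos: [592.3, 137.9, 90.7]
ee_rot: [-0.444, 0.551, -0.443, -0.551]
force: [1.0, 0.8, -0.3]
grip_width: -0.001
rot [-0.002 -0.     0.002] 0.1 shift cm [ 3.07 -0.    0.2 ]
rot [3.139 0.002 0.001] 179.9 shift cm [ 3.07 -0.    0.2 ]
t 1.35 pos [592.271 137.852  90.737] F [ 0.975  0.818 -0.29 ] w -0.0010600428756985516 j [ 0.036  0.626  1.403 -0.     1.111 -1.75 ]
[[ 0.002 -0.977 -0.214]
 [-0.    -0.214  0.977]
 [-1.    -0.002 -0.   ]]
[[306.013 174.467]]
```

View pics/s1c.png

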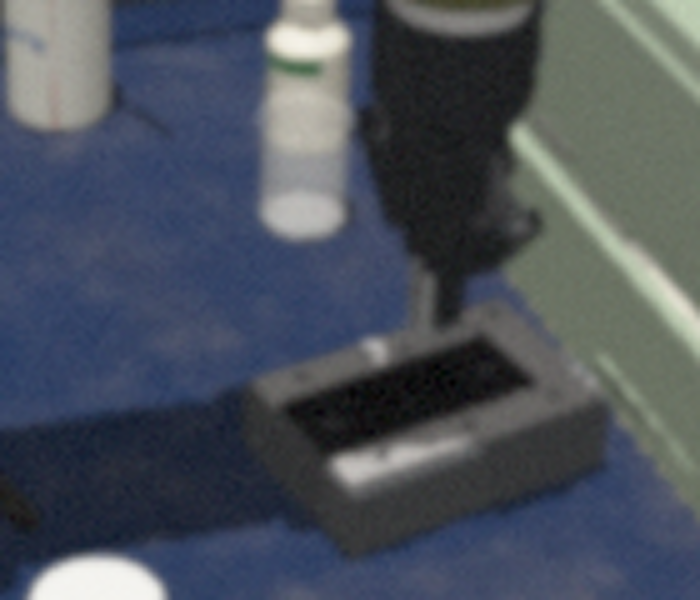

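View pics/t1c.png

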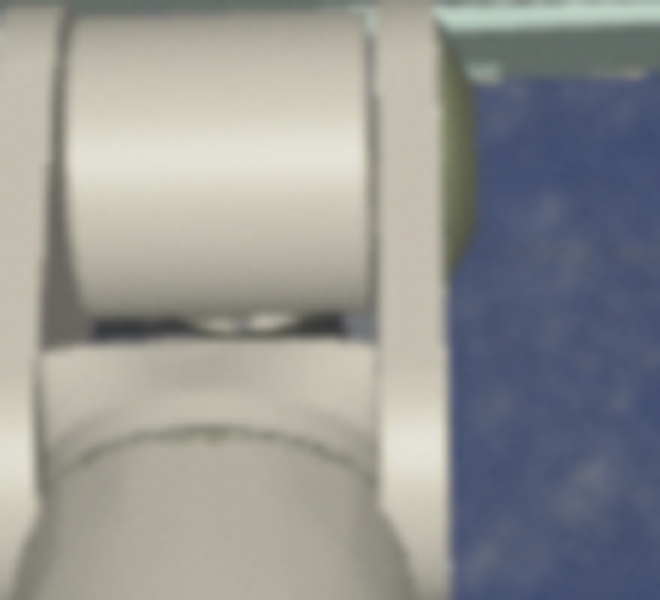

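```bash
python3 -m pendant '[[0,0,0,1,0,0,0],[0,0,0,2,0,0,0],[0,0,0,2.9,0,0,0],[0,0,0,3.5,0,0,0],[0,0,0,3.5,0,0,0]]'; python3 go.py 591.9 139.8 47 0.218
```

```text
time_s: 2.08
eef_pos: [589.9, 140.4, 56.0]
ee_rot: [0.442, -0.551, 0.443, 0.552]
force: [1.3, 0.8, 0.7]
grip_width: -0.0
rot [ 0.001  0.    -0.001] 0.0 shift cm [ 0.9  -0.18 -0.1 ]
rot [-3.141  0.001  0.   ] 180.0 shift cm [ 0.9  -0.18 -0.1 ]
t 2.075 pos [589.93  140.376  55.961] F [1.28  0.781 0.732] w -0.00023881930166045034 j [ 0.041  0.668  1.432 -0.     1.042 -1.749]
[[-0.001 -0.976 -0.217]
 [-0.    -0.217  0.976]
 [-1.     0.001  0.   ]]
```

```bash
python3 -m pendant '[[0,0,0,0.15,0,0,0],[0,0,0,0.3,0,0,0],[0,0,0,0.45,0,0,0],[0,0,0,0.55,0,0,0],[0,0,0,0.6,0,0,0]]'; python3 -m pendant '[[0,0,0,0.05,0,0,0],[0,0,0,0.1,0,0,0],[0,0,0,0.15,0,0,0],[0,0,0,0.2,0,0,0],[0,0,0,0.2,0,0,0]]'
```

```text
time_s: 2.7
eef_pos: [590.2, 140.2, 50.2]
ee_rot: [0.443, -0.551, 0.443, 0.551]
force: [0.2, 0.0, -0.6]
grip_width: -0.003
time_s: 3.32
eef_pos: [590.1, 140.2, 48.2]
ee_rot: [0.443, -0.551, 0.443, 0.551]
force: [-0.1, 0.5, 1.0]
grip_width: 0.001
```

```bash
python3 -m pendant '[[0,0,0,0.04,0,0,0],[0,0,0,0.08,0,0,0],[0,0,0,0.12,0,0,0],[0,0,0,0.12,0,0,0],[0,0,0,0.12,0,0,0]]'
```

```text
time_s: 3.95
eef_pos: [590.2, 140.2, 47.1]
ee_rot: [0.443, -0.551, 0.443, 0.551]
force: [0.1, -0.0, 0.4]
grip_width: 0.001
```

```bash
python3 -m pendant '[[0,0,0,0.03,0,0,0],[0,0,0,0.06,0,0,0],[0,0,0,0.08,0,0,0],[0,0,0,0.08,0,0,0],[0,0,0,0.08,0,0,0]]'
```

```text
time_s: 4.58
eef_pos: [590.2, 140.2, 46.3]
ee_rot: [0.443, -0.551, 0.443, 0.551]
force: [0.2, 0.4, 0.8]
grip_width: -0.001
```

```bash
python3 -m pendant '[[0,0,0,0.03,0,0,0],[0,0,0,0.04,0,0,0],[0,0,0,0.05,0,0,0],[0,0,0,0.05,0,0,0],[0,0,0,0.05,0,0,0]]'
```

```text
time_s: 5.2
eef_pos: [590.2, 140.2, 46.3]
ee_rot: [-0.443, 0.552, -0.443, -0.551]
force: [-2.3, -0.2, 6.5]
grip_width: 0.005
```

```bash
python3 -m pendant '[[0,0,0,0.03,0,0,0],[0,0,0,0.05,0,0,0],[0,0,0,0.06,0,0,0],[0,0,0,0.06,0,0,0],[0,0,0,0.06,0,0,0]]'
```

```text
time_s: 5.82
eef_pos: [590.2, 140.2, 46.2]
ee_rot: [-0.443, 0.552, -0.443, -0.551]
force: [-4.4, 0.4, 10.6]
grip_width: -0.001
```

```bash
python3 -m pendant '[[0,0,0,0.03,0,0,0],[0,0,0,0.05,0,0,0],[0,0,0,0.07,0,0,0],[0,0,0,0.07,0,0,0],[0,0,0,0.07,0,0,0]]'
```

```text
time_s: 6.45
eef_pos: [590.2, 140.2, 46.2]
ee_rot: [-0.443, 0.552, -0.442, -0.551]
force: [-7.9, -0.8, 15.8]
grip_width: 0.0
```

```bash
python3 -m pendant '[[0,0,0,0,0.1,0,0],[0,0,0,0,0.25,0,0],[0,0,0,0,0.4,0,0],[0,0,0,0,0.55,0,0],[0,0,0,0,0.7,0,0]]'
```

```text
time_s: 7.08
eef_pos: [585.9, 138.9, 46.3]
ee_rot: [-0.444, 0.553, -0.441, -0.55]
force: [6.0, 1.3, 6.9]
grip_width: -0.001
```

```bash
python3 -m pendant '[[0,0,0,0.03,0,0,0],[0,0,0,0.06,0,0,0],[0,0,0,0.09,0,0,0],[0,0,0,0.12,0,0,0],[0,0,0,0.12,0,0,0]]'
```

```text
time_s: 7.7
eef_pos: [585.8, 138.8, 46.2]
ee_rot: [-0.444, 0.553, -0.441, -0.55]
force: [0.5, 0.9, 16.7]
grip_width: 0.0
```

```bash
python3 -m pendant '[[0,0,0,0.02,0.1,0,0],[0,0,0,0.04,0.25,0,0],[0,0,0,0.06,0.4,0,0],[0,0,0,0.06,0.55,0,0],[0,0,0,0.06,0.7,0,0]]'
```

```text
time_s: 8.32
eef_pos: [580.8, 137.7, 46.3]
ee_rot: [-0.446, 0.555, -0.439, -0.548]
force: [8.3, 4.3, 15.3]
grip_width: -0.001
```

```bash
python3 -m pendant '[[0,0,0,0.01,0.2,0,0],[0,0,0,0.02,0.4,0,0],[0,0,0,0.02,0.6,0,0],[0,0,0,0.02,0.8,0,0],[0,0,0,0.02,1,0,0]]'
```

```text
time_s: 8.95
eef_pos: [571.3, 135.5, 46.2]
ee_rot: [-0.446, 0.555, -0.439, -0.548]
force: [9.3, 2.8, 16.7]
grip_width: 0.004
```

```bash
python3 - <<'E'
from h import *
im=vision.capture("side"); crop("s",im,240,140,350,230,7,"pics/s2c.png")
print(sense()["force"])
E
```

```text
[ 6.593  3.865 15.657]
```

View pics/s2c.png

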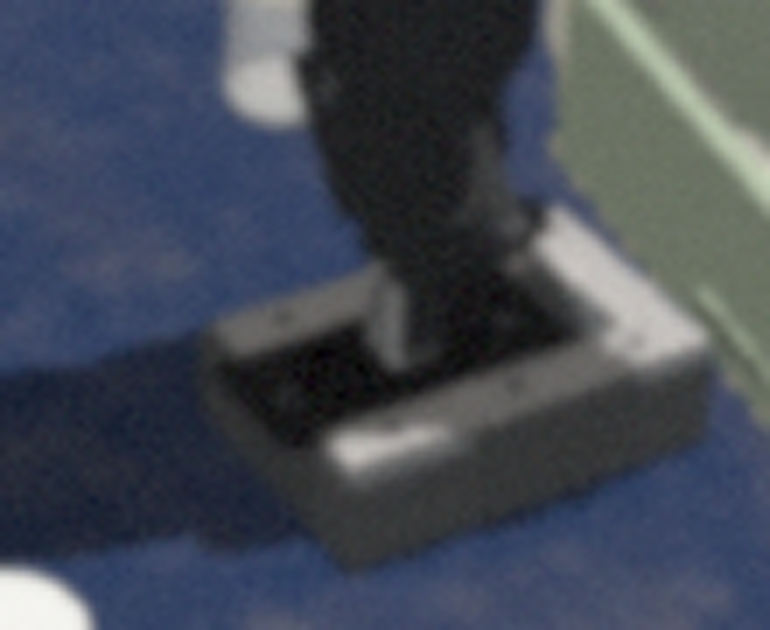

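```bash
python3 -m pendant '[[0,0,0,0.01,0.3,0,0],[0,0,0,0.01,0.6,0,0],[0,0,0,0.01,0.9,0,0],[0,0,0,0.01,1.2,0,0],[0,0,0,0.01,1.5,0,0]]'
```

```text
time_s: 9.62
eef_pos: [556.9, 132.3, 46.2]
ee_rot: [-0.446, 0.555, -0.439, -0.548]
force: [8.6, 3.7, 17.5]
grip_width: 0.003
```

```bash
python3 - <<'E'
from h import *
im=vision.capture("side"); crop("s",im,240,140,350,230,7,"pics/s3c.png")
print(sense()["force"])
E
```

```text
[ 6.573  2.464 18.69 ]
```

View pics/s3c.png

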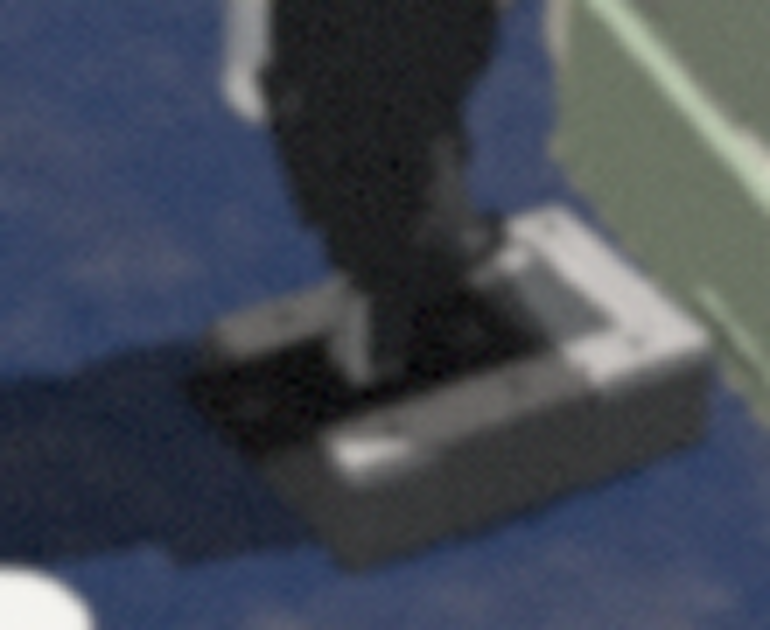

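```bash
python3 -m pendant '[[0,0,0,0,0.3,0,0],[0,0,0,0,0.6,0,0],[0,0,0,0,0.9,0,0],[0,0,0,0,1.2,0,0],[0,0,0,0,1.4,0,0]]'; python3 - <<'E'
from fit import *
im=vision.capture("side"); crop("s",im,240,140,350,230,7,"pics/s4c.png")
print(sense()["force"])
a=back("side",px([(210,278),(457,190)],8,260,160),44); b=back("side",px([(253,410),(485,322)],7,240,140),44); print(a,b,np.linalg.norm(a-b,axis=1))
E
```

```text
time_s: 10.3
eef_pos: [542.7, 129.0, 46.2]
ee_rot: [-0.446, 0.555, -0.44, -0.548]
force: [5.4, 1.2, 21.3]
grip_width: -0.002
[ 3.973  2.454 21.189]
[[538.423 130.528  44.   ]
 [626.655 151.737  44.   ]] [[510.5   123.028  44.   ]
 [604.508 148.285  44.   ]] [28.913 22.415]
```

View pics/s4c.png

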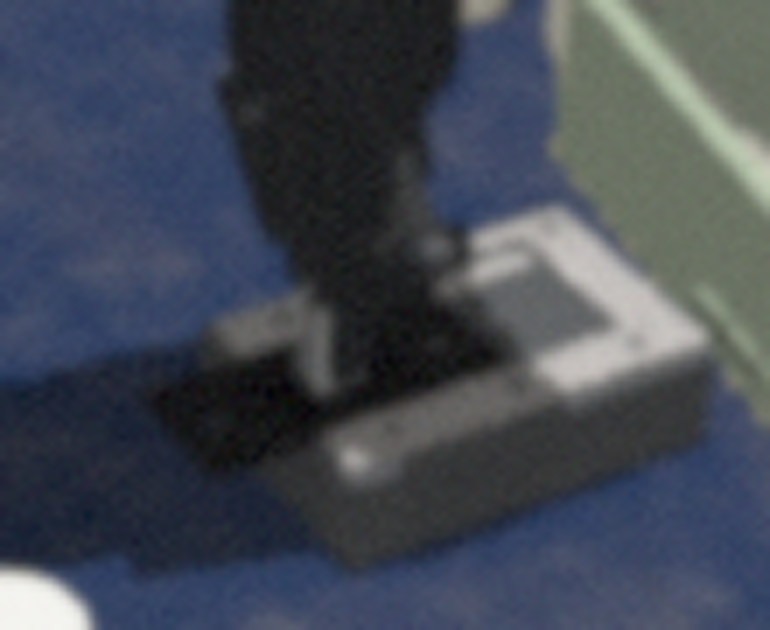

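```bash
python3 -m pendant '[[0,0,0,0,0.1,0,0],[0,0,0,0,0.2,0,0],[0,0,0,0,0.3,0,0],[0,0,0,-0.05,0.3,0,0],[0,0,0,-0.15,0.3,0,0]]';python3 -m pendant '[[0,0,0,-0.3,0,0,0],[0,0,0,-1,0,0,0],[0,0,0,-3,0.5,0,0],[0,0,0,-6,4,0,1],[0,0,0,-9,8,0,1]]'; python3 -m pendant '[[0,0,0,-1,5,0,1],[0,0,0,-2,10,0,1],[0,0,0,-2,15,0,1],[0,0,0,-2,17,0,1],[0,0,0,-2,17,0,1]]'; python3 - <<'E'
from fit import *
for n,b in (("side",(240,140,350,230)),("top",(230,130,340,230))):
    im=vision.capture(n); crop(n,im,*b,7,f"pics/{n}5c.png"); cv2.imwrite(f"pics/{n}5.png",cv2.cvtColor(im,cv2.COLOR_RGB2BGR))
E
```

```text
time_s: 10.98
eef_pos: [538.2, 128.1, 46.3]
ee_rot: [-0.444, 0.553, -0.441, -0.549]
force: [3.4, -0.5, 10.3]
grip_width: 0.001
time_s: 11.6
eef_pos: [456.3, 110.5, 134.5]
ee_rot: [0.442, -0.551, 0.443, 0.552]
force: [-0.4, -0.6, 1.5]
grip_width: 0.418
time_s: 12.22
eef_pos: [291.0, 73.9, 154.2]
ee_rot: [-0.443, 0.552, -0.443, -0.551]
force: [1.0, 0.1, 0.7]
grip_width: 0.998
```

View pics/side5c.png

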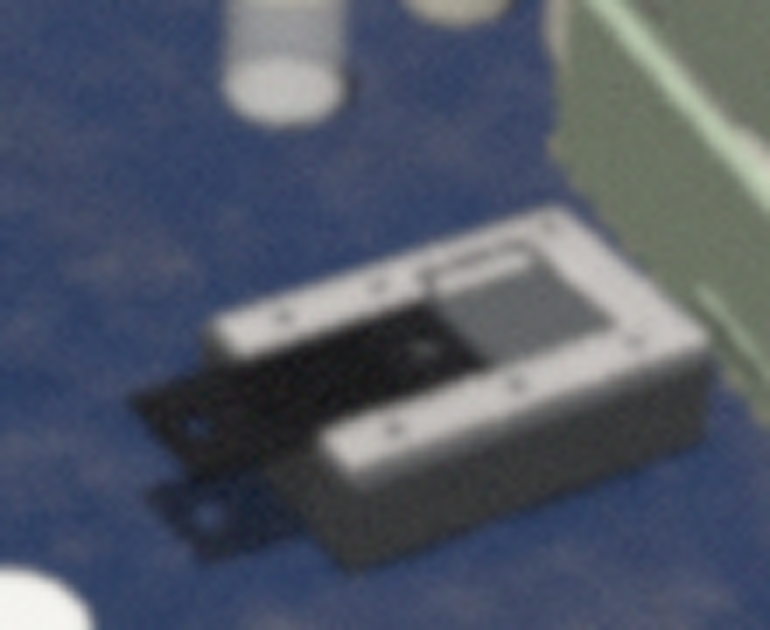

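View pics/top5c.png

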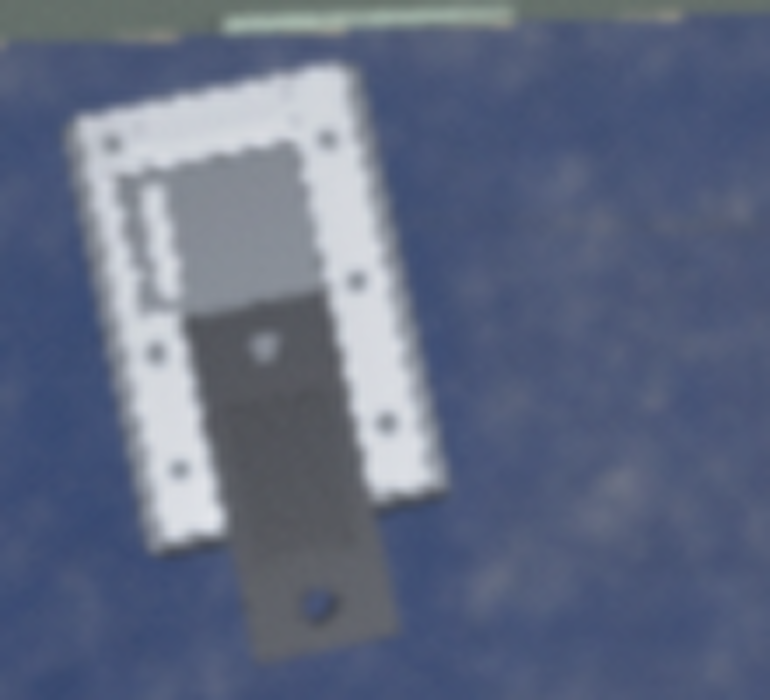

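```bash
python3 - <<'E'
from fit import *
P=[(-60,25,46.2),(-60,-25,46.2),(60,25,46.2),(60,-25,46.2),(45,0,44.5),(-45,0,45)]
o=("top",P,px([(255,662),(400,633),(188,320),(327,290),(264,350),(319,605)],7,230,130))
print(fit([o],[540,130,.2]))
S=[(-60,25,46.2),(-60,-25,46.2),(-45,0,45),(45,0,44.5)]
o2=("side",S,px([(128,403),(198,478),(195,426),(428,350)],7,240,140))
print(fit([o2],[540,130,.2]));print(fit([o,o2],[540,130,.2]))
h=back("top",px([(264,350),(319,605)],7,230,130),44.8);print("holes",h.mean(0),np.arctan2(*(h[0]-h[1])[[1,0]]))
e=back("top",px([(155,550),(445,490)],7,230,130),45.5);print(e)
E
```

```text
(array([534.639, 126.753,   0.222]), array([0.435, 0.216, 0.613, 0.251, 0.412, 0.194]))
(array([534.263, 127.517,   0.216]), array([0.829, 0.11 , 0.815, 0.305]))
(array([534.43 , 126.905,   0.22 ]), array([0.513, 0.336, 0.633, 0.154, 0.334, 0.29 , 0.62 , 0.305, 0.997,
       0.319]))
holes [534.358 126.912  44.8  ] 0.22921092483103864
[[508.948 172.534  45.5  ]
 [530.639  74.954  45.5  ]]
```

```bash
python3 go.py 493.4 117.8 90 0.22
```

```text
rot [-0.002 -0.     0.001] 0.1 shift cm [  6.44 -20.58  -0.06]
rot [3.139 0.001 0.   ] 179.9 shift cm [  6.44 -20.58  -0.06]
t 12.325 pos [292.244  73.918 154.184] F [-0.963  0.337 -0.122] w 1.001409157863054 j [-0.148 -0.115  2.195  0.     1.061 -1.937]
[[ 0.001 -0.976 -0.216]
 [-0.    -0.216  0.976]
 [-1.    -0.001 -0.   ]]
```

```bash
python3 -m pendant '[[0,0,0,0.5,-5.2,0,1],[0,0,0,1,-10.4,0,1],[0,0,0,2.5,-15.5,0,1],[0,0,0,4.5,-20.6,0,1],[0,0,0,6.4,-20.6,0,1]]'; python3 -m pendant '[[0,0,0,0,0,0,1],[0,0,0,0.5,0,0,1],[0,0,0,1,0,0,1],[0,0,0,1.5,0,0,1],[0,0,0,1.5,0,0,1]]'; python3 go.py 493.4 117.8 22 0.22;  python3 - <<'E'
from fit import *
for n,b in (("side",(240,130,350,220)),):
    im=vision.capture(n); crop(n,im,*b,7,f"pics/{n}6c.png")
E
```

```text
time_s: 12.95
eef_pos: [495.5, 119.3, 87.7]
ee_rot: [0.442, -0.552, 0.442, 0.552]
force: [-1.2, -0.2, -0.9]
grip_width: 0.997
time_s: 13.58
eef_pos: [492.4, 118.5, 74.8]
ee_rot: [0.443, -0.551, 0.443, 0.552]
force: [-0.1, 0.6, -0.3]
grip_width: 1.002
rot [-0.002  0.    -0.   ] 0.1 shift cm [ 5.28 -0.08 -0.09]
rot [ 3.14 -0.   -0.  ] 179.9 shift cm [ 5.28 -0.08 -0.09]
t 13.575 pos [492.389 118.511  74.767] F [-0.09   0.647 -0.298] w 1.0020109504364278 j [ 0.004  0.458  1.74  -0.     0.944 -1.784]
[[-0.    -0.976 -0.216]
 [-0.    -0.216  0.976]
 [-1.     0.     0.   ]]
```

View pics/side6c.png

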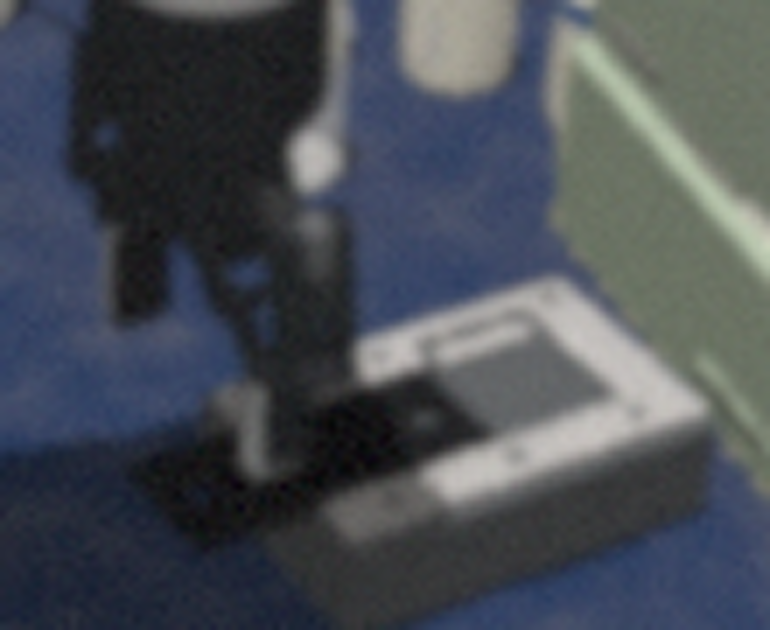

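```bash
python3 -m pendant '[[0,0,0,1.2,-0.08,-0.08,1],[0,0,0,2.4,-0.08,-0.08,1],[0,0,0,3.6,-0.08,-0.08,1],[0,0,0,4.6,-0.08,-0.08,1],[0,0,0,5.2,-0.08,-0.08,1]]' 30; python3 -m pendant '[[0,0,0,0,0,0,0.9],[0,0,0,0,0,0,0.8],[0,0,0,0,0,0,0.7],[0,0,0,0,0,0,0.66],[0,0,0,0,0,0,0.64]]';  python3 go.py 493.4 117.8 22 0.22;  python3 - <<'E'
from fit import *
for n,b in (("side",(240,130,350,220)),):
    im=vision.capture(n); crop(n,im,*b,7,f"pics/{n}7c.png")
E
```

```text
time_s: 14.25
eef_pos: [493.3, 117.9, 22.1]
ee_rot: [0.442, -0.551, 0.443, 0.552]
force: [0.5, 0.4, -0.3]
grip_width: 1.0
time_s: 14.88
eef_pos: [493.6, 118.0, 23.0]
ee_rot: [-0.443, 0.552, -0.443, -0.551]
force: [-0.3, -0.1, -0.2]
grip_width: 0.64
rot [-0.002 -0.     0.   ] 0.1 shift cm [ 0.1   0.02 -0.01]
rot [3.14 0.   0.  ] 179.9 shift cm [ 0.1   0.02 -0.01]
t 14.875 pos [493.555 117.959  23.003] F [-0.251 -0.098 -0.161] w 0.6399119876162712 j [ 0.003  0.546  1.769  0.     0.826 -1.786]
[[ 0.    -0.976 -0.216]
 [ 0.    -0.216  0.976]
 [-1.    -0.    -0.   ]]
```

View pics/side7c.png

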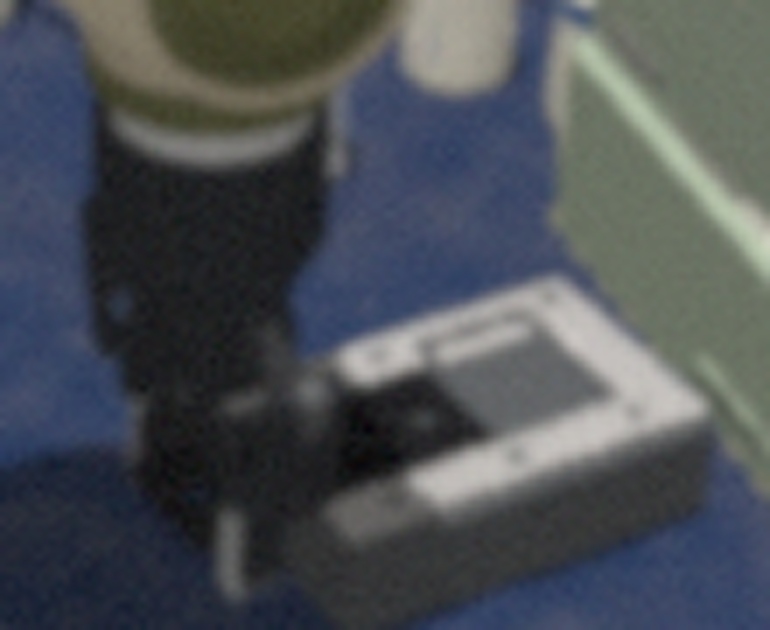

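```bash
python3 -m pendant '[[0,0,0,0,0,0,0.61],[0,0,0,0,0,0,0.59],[0,0,0,0,0,0,0.57],[0,0,0,0,0,0,0.54],[0,0,0,0,0,0,0.5]]' 30;python3 -m pendant '[[0,0,0,0,0,0,0.45],[0,0,0,0,0,0,0.4],[0,0,0,-0.05,0,0,0.4],[0,0,0,-0.1,0,0,0.4],[0,0,0,-0.15,0,0,0.4]]' 40
```

```text
time_s: 15.55
eef_pos: [493.5, 118.0, 22.9]
ee_rot: [0.443, -0.551, 0.443, 0.551]
force: [-1.9, 2.1, 2.4]
grip_width: 0.571
time_s: 16.18
eef_pos: [493.4, 117.9, 24.3]
ee_rot: [0.442, -0.551, 0.443, 0.552]
force: [-1.1, 1.4, -0.9]
grip_width: 0.57
```

```bash
python3 -m pendant '[[0,0,0,-0.2,0,0,0.4],[0,0,0,-0.6,0,0,0.4],[0,0,0,-1.3,0,0,0.4],[0,0,0,-2.3,0,0,0.4],[0,0,0,-3.5,0,0,0.4]]' 40;python3 -m pendant '[[0,0,0,-1.3,0,0,0.4],[0,0,0,-2.6,0,0,0.4],[0,0,0,-3.6,0,0,0.4],[0,0,0,-4,0,0,0.4],[0,0,0,-4,0,0,0.4]]' 40; python3 - <<'E'
from fit import *
for n,b in (("side",(240,100,350,220)),("top",(230,130,340,230))):
    im=vision.capture(n); crop(n,im,*b,6,f"pics/{n}8c.png")
s=sense();print(s["eef_pos"],s["force"],s["wrist_torque"],s["grip_width"])
E
```

```text
time_s: 16.8
eef_pos: [493.5, 117.9, 60.3]
ee_rot: [-0.443, 0.552, -0.443, -0.551]
force: [0.0, -0.4, -1.0]
grip_width: 0.57
time_s: 17.42
eef_pos: [493.5, 117.9, 99.4]
ee_rot: [-0.443, 0.551, -0.443, -0.551]
force: [-1.0, -0.2, -1.6]
grip_width: 0.574
[493.282 117.924  99.029] [-0.369 -0.683 -1.006] [-0.003  0.02   0.049] 0.5722312510787809
```

View pics/side8c.png

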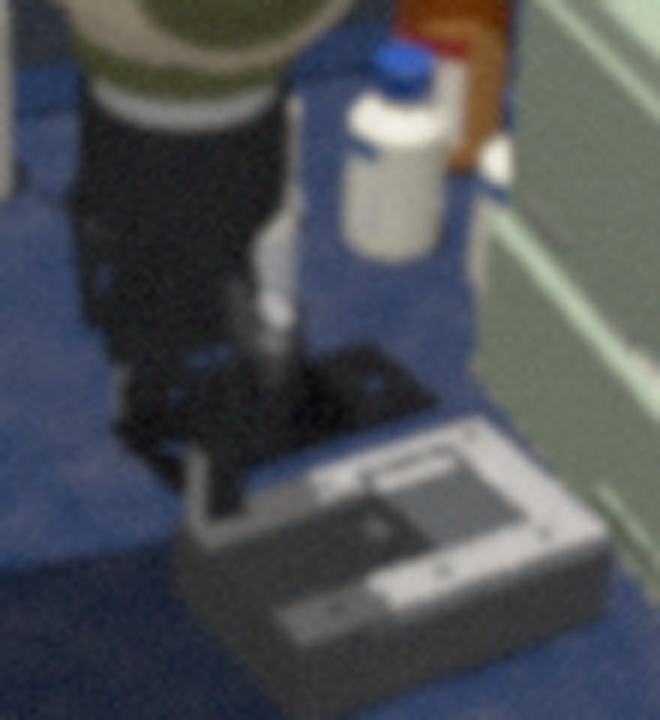

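View pics/top8c.png

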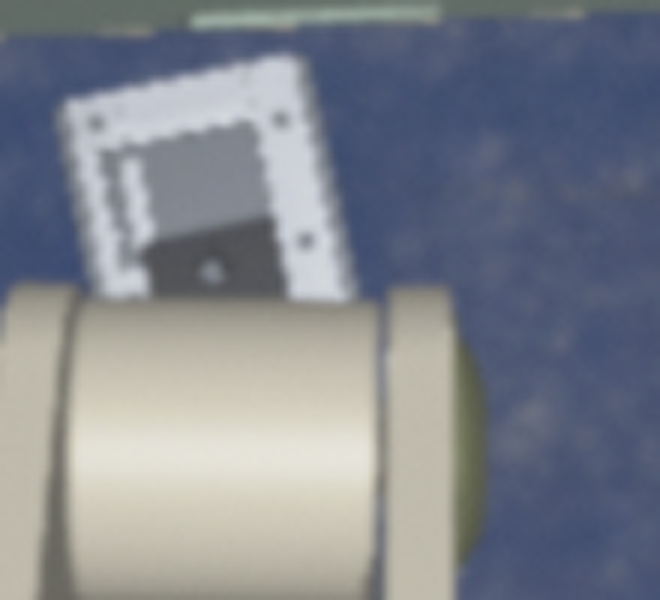

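```bash
python3 - <<'E'
from fit import *
a=back("top",px([(212,271)],6,230,130),120.5);b=back("side",px([(375,382)],6,240,100),120.5)
print(a,b)
t=np.array([493.5,117.9]);
for y in (.215,.22,.225): print(np.array([493.4+87*np.cos(y),117.9+87*np.sin(y)]))
d=back("top",px([(246,157),(290,380)],6,340,130),50);print(d.mean(0),d, np.arctan2(*(d[0]-d[1])[[1,0]]))
d=back("side",px([(537,132),(285,235)],7,295,240),49);print(d.mean(0),d, np.arctan2(*(d[0]-d[1])[[1,0]]))
E
```

```text
[[577.815 137.94  120.5  ]] [[579.016 139.651 120.5  ]]
[578.397 136.461]
[578.303 136.886]
[578.207 137.31 ]
[ 592.913 -138.28    50.   ] [[ 636.842 -129.713   50.   ]
 [ 548.984 -146.848   50.   ]] 0.19261404489600234
[ 592.911 -138.      49.   ] [[ 636.772 -129.687   49.   ]
 [ 549.049 -146.314   49.   ]] 0.1873264099425307
```

```bash
python3 go.py 552 -146.4 65 0.187
```

```text
rot [ 0.031  0.    -0.001] 1.8 shift cm [  3.4   -0.01 -27.08]
rot [-3.11   0.001  0.   ] 178.2 shift cm [  3.4   -0.01 -27.08]
t 17.525 pos [493.282 117.924  99.029] F [-0.369 -0.683 -1.006] w 0.5722312510787809 j [ 0.003  0.423  1.717 -0.     1.002 -1.786]
[[-0.001 -0.976 -0.216]
 [-0.    -0.216  0.976]
 [-1.     0.001  0.   ]]
```

```bash
python3 -m pendant '[[0.006,0,0,0,0,-2,0.4],[0.012,0,0,0,0,-5,0.4],[0.018,0,0,0,0,-9,0.4],[0.024,0,0,0,0,-13,0.4],[0.031,0,0,0,0,-17,0.4]]' 40;python3 -m pendant '[[0,0,0,0,-0.12,-4,0.4],[0,0,0,1,-0.2,-7,0.4],[0,0,0,2,-0.28,-9,0.4],[0,0,0,3,-0.32,-10.1,0.4],[0,0,0,3.4,-0.32,-10.1,0.4]]' 40; python3 -m pendant '[[0,0,0,0,0,0,0.4],[0,0,0,0,0,0,0.4],[0,0,0,0,0,0,0.4],[0,0,0,0,0,0,0.4],[0,0,0,0,0,0,0.4]]' ; python3 go.py 552 -146.4 65 0.187; python3 - <<'E'
from fit import *
for n,b in (("side",(280,200,400,300)),("top",(340,130,450,230))):
    im=vision.capture(n); crop(n,im,*b,6,f"pics/{n}9c.png")
E
```

```text
time_s: 18.15
eef_pos: [530.3, -49.2, 98.9]
ee_rot: [0.451, -0.544, 0.451, 0.545]
force: [-0.1, 0.3, 0.4]
grip_width: 0.567
time_s: 18.77
eef_pos: [551.9, -146.5, 64.4]
ee_rot: [0.451, -0.544, 0.451, 0.545]
force: [0.1, -0.0, -0.9]
grip_width: 0.57
time_s: 19.4
eef_pos: [552.3, -146.6, 65.5]
ee_rot: [-0.451, 0.545, -0.451, -0.545]
force: [0.7, -0.1, -0.3]
grip_width: 0.574
rot [ 0. -0.  0.] 0.0 shift cm [0.05 0.02 0.03]
rot [-3.141 -0.    -0.   ] 180.0 shift cm [0.05 0.02 0.03]
t 19.4 pos [ 552.282 -146.626   65.51 ] F [ 0.744 -0.109 -0.271] w 0.5735696715577249 j [-0.464  0.59   1.544 -0.     1.007 -2.223]
[[ 0.    -0.983 -0.186]
 [-0.    -0.186  0.983]
 [-1.    -0.    -0.   ]]
```

View pics/side9c.png

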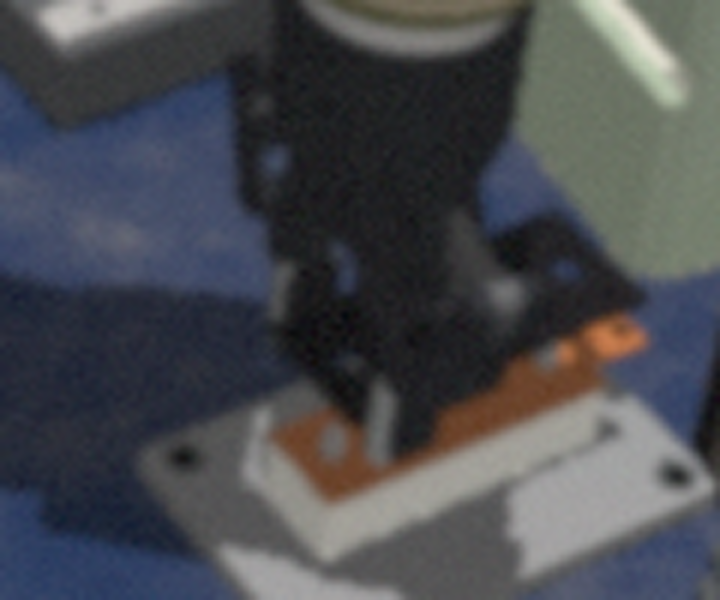

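View pics/top9c.png

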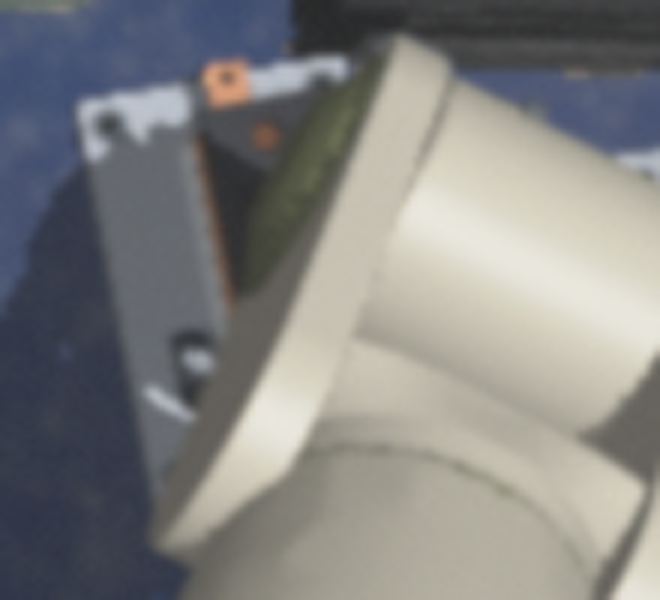

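```bash
python3 - <<'E'
from fit import *
a=back("top",px([(265,136)],6,340,130),87);b=back("side",px([(566,270),(350,361)],6,280,200),87)
print(a,b)
s=sense()["eef_pos"]; y=.188
print(s,[s[:2]+L*np.array([np.cos(y),np.sin(y)]) for L in (86.8,-3.2)])
E
```

```text
[[ 637.765 -129.41    87.   ]] [[ 637.07  -128.309   87.   ]
 [ 550.186 -146.873   87.   ]]
[ 552.25  -146.664   65.424] [array([ 637.52 , -130.442]), array([ 549.106, -147.262])]
```

```bash
python3 -m pendant '[[0,0,0,0.3,0.07,-0.03,0.4],[0,0,0,0.9,0.07,-0.03,0.4],[0,0,0,1.6,0.07,-0.03,0.4],[0,0,0,2.2,0.07,-0.03,0.4],[0,0,0,2.4,0.07,-0.03,0.4]]';python3 -m pendant '[[0,0,0,0,0,0,0.4],[0,0,0,0,0,0,0.4],[0,0,0,0,0,0,0.4],[0,0,0,0,0,0,0.4],[0,0,0,0,0,0,0.4]]' ; python3 - <<'E'
from fit import *
for n,b in (("side",(290,230,400,320)),("top",(350,130,430,200))):
    im=vision.capture(n); crop(n,im,*b,7,f"pics/{n}10c.png")
E
```

```text
time_s: 20.12
eef_pos: [551.4, -147.0, 40.8]
ee_rot: [0.451, -0.544, 0.451, 0.545]
force: [-0.1, 0.3, -0.5]
grip_width: 0.573
time_s: 20.75
eef_pos: [551.6, -147.1, 41.5]
ee_rot: [-0.451, 0.545, -0.451, -0.544]
force: [0.4, 0.1, -0.6]
grip_width: 0.568
```

View pics/side10c.png

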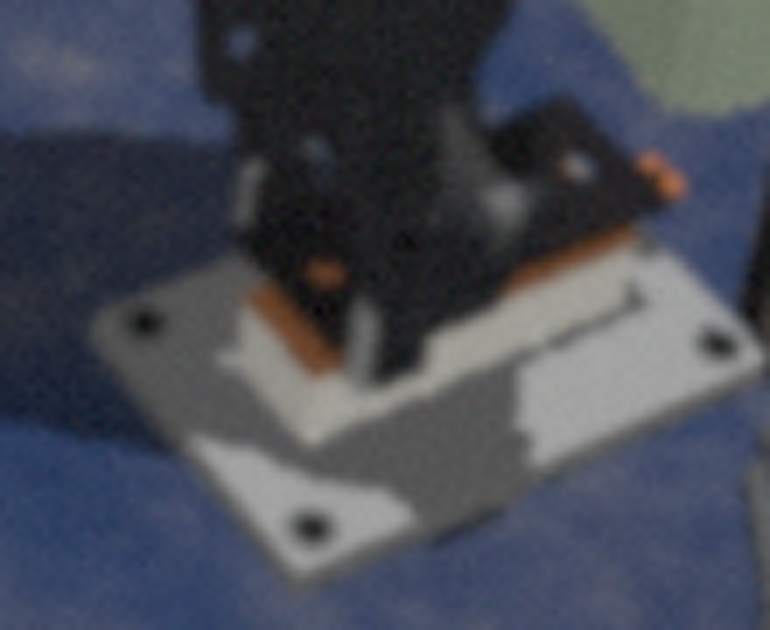

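View pics/top10c.png

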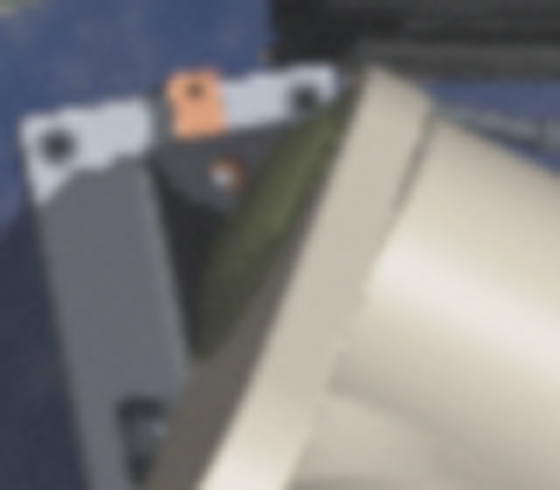

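```bash
python3 - <<'E'
from fit import *
print(back("top",px([(225,177)],7,350,130),63.5),back("side",px([(577,165),(325,272)],7,290,230),63))
E
```

```text
[[ 636.344 -129.607   63.5  ]] [[ 636.747 -128.346   63.   ]
 [ 548.866 -146.729   63.   ]]
```

```bash
python3 -m pendant '[[0,0,0,0.15,0,0,0.4],[0,0,0,0.3,0,0,0.4],[0,0,0,0.45,0,0,0.4],[0,0,0,0.6,0,0,0.4],[0,0,0,0.7,0,0,0.4]]';python3 -m pendant '[[0,0,0,0.08,0,0,0.4],[0,0,0,0.16,0,0,0.4],[0,0,0,0.24,0,0,0.4],[0,0,0,0.32,0,0,0.4],[0,0,0,0.4,0,0,0.4]]'
```

```text
time_s: 21.48
eef_pos: [551.6, -147.1, 34.3]
ee_rot: [0.451, -0.545, 0.451, 0.545]
force: [-0.3, 0.2, -0.1]
grip_width: 0.576
time_s: 22.1
eef_pos: [551.6, -147.1, 30.3]
ee_rot: [0.451, -0.545, 0.451, 0.545]
force: [-0.5, 0.4, -1.2]
grip_width: 0.572
```

Underside about 49 mm, past the tapers with no force. Continue gently.

```bash
python3 -m pendant '[[0,0,0,0.08,0,0,0.4],[0,0,0,0.16,0,0,0.4],[0,0,0,0.24,0,0,0.4],[0,0,0,0.32,0,0,0.4],[0,0,0,0.4,0,0,0.4]]'; python3 - <<'E'
from fit import *
for n,b in (("side",(290,230,400,320)),("top",(350,130,430,200))):
    im=vision.capture(n); crop(n,im,*b,7,f"pics/{n}11c.png")
print(sense()["wrist_torque"])
E
```

```text
time_s: 22.72
eef_pos: [551.6, -147.1, 26.3]
ee_rot: [-0.451, 0.545, -0.451, -0.545]
force: [0.3, -0.5, -2.0]
grip_width: 0.573
[-0.022  0.045  0.028]
```

View pics/side11c.png

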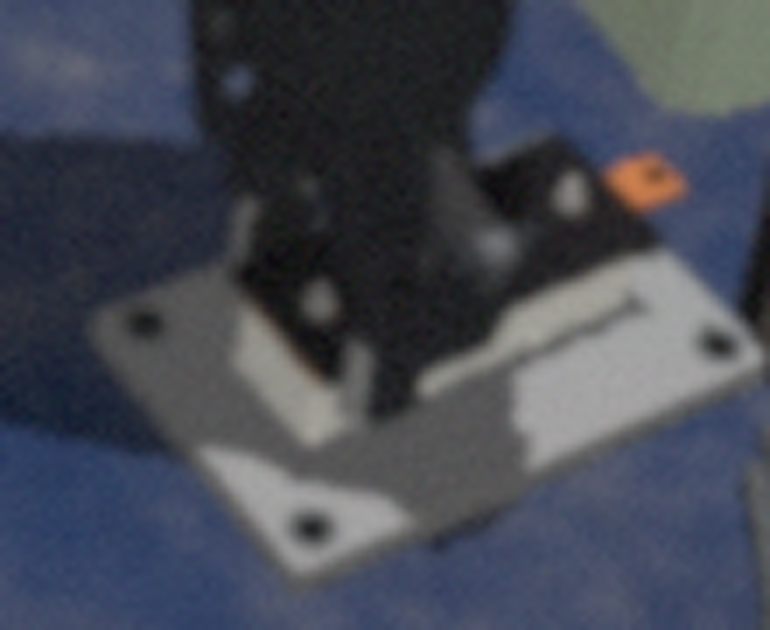

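View pics/top11c.png

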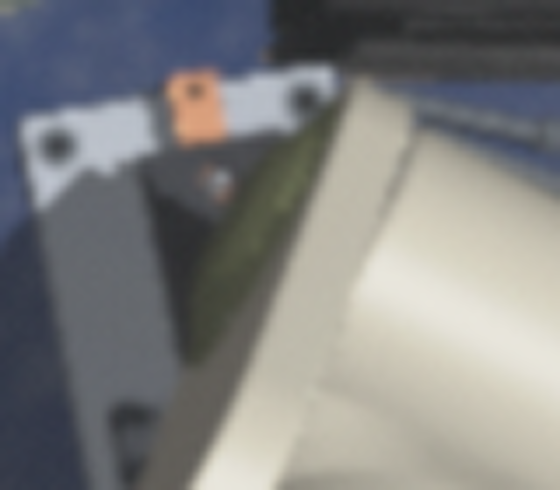

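```bash
python3 -m pendant '[[0,0,0,0.06,0,0,0.4],[0,0,0,0.12,0,0,0.4],[0,0,0,0.18,0,0,0.4],[0,0,0,0.24,0,0,0.4],[0,0,0,0.26,0,0,0.4]]'; python3 -m pendant '[[0,0,0,0.02,0,0,0.4],[0,0,0,0.04,0,0,0.4],[0,0,0,0.06,0,0,0.4],[0,0,0,0.06,0,0,0.4],[0,0,0,0.06,0,0,0.4]]'
```

```text
time_s: 23.45
eef_pos: [551.6, -147.1, 23.8]
ee_rot: [0.451, -0.545, 0.451, 0.545]
force: [-0.2, -0.6, -0.0]
grip_width: 0.57
time_s: 24.08
eef_pos: [551.7, -147.1, 23.3]
ee_rot: [-0.451, 0.545, -0.451, -0.544]
force: [0.0, 1.2, 0.9]
grip_width: 0.569
```

```bash
python3 -m pendant '[[0,0,0,0.02,0,0,0.4],[0,0,0,0.04,0,0,0.4],[0,0,0,0.05,0,0,0.4],[0,0,0,0.05,0,0,0.4],[0,0,0,0.05,0,0,0.4]]'; python3 -m pendant '[[0,0,0,0.02,0,0,0.4],[0,0,0,0.03,0,0,0.4],[0,0,0,0.03,0,0,0.4],[0,0,0,0.03,0,0,0.4],[0,0,0,0.03,0,0,0.4]]'
```

```text
time_s: 24.7
eef_pos: [551.8, -147.2, 23.2]
ee_rot: [-0.451, 0.545, -0.451, -0.544]
force: [-1.1, 1.2, 5.6]
grip_width: 0.568
time_s: 25.32
eef_pos: [552.0, -147.3, 23.2]
ee_rot: [-0.451, 0.545, -0.451, -0.544]
force: [-2.1, 0.5, 8.3]
grip_width: 0.57
```

```bash
python3 -m pendant '[[0,0,0,-0.03,0,0,0.4],[0,0,0,-0.05,0,0,0.5],[0,0,0,-0.05,0,0,0.58],[0,0,0,-0.05,0,0,0.62],[0,0,0,-0.05,0,0,0.66]]' 20; python3 -m pendant '[[0,0,0,0,0,0,0.7],[0,0,0,0,0,0,0.8],[0,0,0,0,0,0,0.9],[0,0,0,0,0,0,1],[0,0,0,0,0,0,1]]'; python3 -m pendant '[[0,0,0,-0.5,0,0,1],[0,0,0,-1.5,0,0,1],[0,0,0,-3,0,0,1],[0,0,0,-6,0,0,1],[0,0,0,-9,0,0,1]]';  python3 -m pendant '[[0,0,0,-1,4,0,1],[0,0,0,-2,9,0,1],[0,0,0,-2,14,0,1],[0,0,0,-2,18,0,1],[0,0,0,-2,20,0,1]]'; python3 - <<'E'
from fit import *
for n,b in (("side",(290,230,400,320)),("top",(340,130,430,220))):
    im=vision.capture(n); crop(n,im,*b,6,f"pics/{n}12c.png"); cv2.imwrite(f"pics/{n}12.png",cv2.cvtColor(im,cv2.COLOR_RGB2BGR))
E
```

```text
time_s: 25.95
eef_pos: [551.3, -147.0, 22.5]
ee_rot: [0.451, -0.544, 0.451, 0.545]
force: [0.2, -0.4, 0.0]
grip_width: 0.661
time_s: 26.58
eef_pos: [551.6, -147.1, 22.9]
ee_rot: [-0.451, 0.545, -0.451, -0.545]
force: [-0.5, -0.1, 0.1]
grip_width: 0.995
time_s: 27.2
eef_pos: [551.7, -147.1, 114.9]
ee_rot: [-0.451, 0.545, -0.451, -0.544]
force: [0.6, 0.4, -0.8]
grip_width: 0.999
time_s: 27.82
eef_pos: [353.7, -184.5, 133.9]
ee_rot: [-0.451, 0.545, -0.451, -0.544]
force: [-0.7, 0.2, -0.3]
grip_width: 0.999
```

View pics/side12c.png

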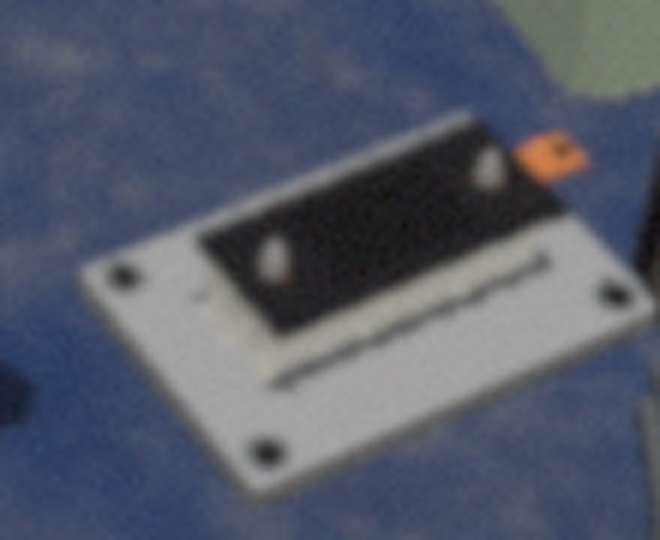

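View pics/top12c.png

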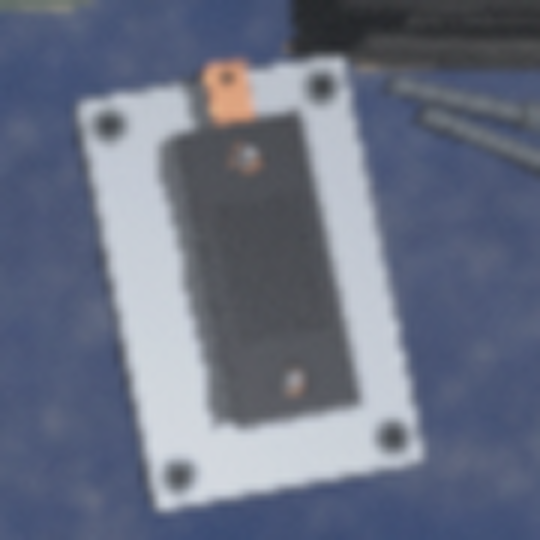

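View pics/top12.png

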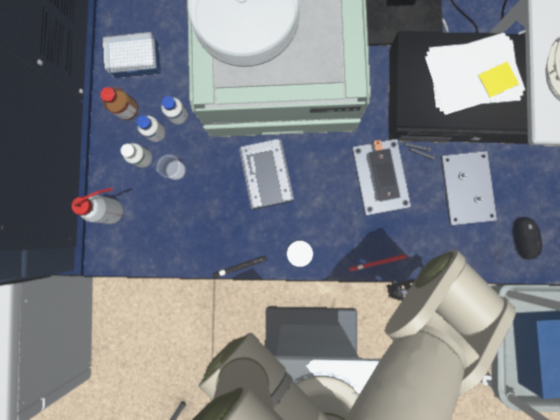

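```bash
python3 -m pendant '[[0,0,0,0,0,0,1],[0,0,0,0,0,0,1],[0,0,0,0,0,0,1],[0,0,0,0,0,0,1],[0,0,0,0,0,0,1]]'; python3 -c "
from rig import job
print(job.finish_job())"
```

```text
time_s: 28.55
eef_pos: [355.2, -184.3, 132.9]
ee_rot: [0.451, -0.545, 0.451, 0.545]
force: [-0.2, -0.1, -0.3]
grip_width: 1.005
the job is handed in; nothing more can be done
None
```

The job is handed in at about 28.6 s. The graphite plate is seated on the test cell and released, though `finish_job()` reports no verdict.

**Slide:** I touched down softly and dragged with 15–21 N until the clamp let go. On the first drag the press fell to about 7 N and the finger slipped a few mm, so I pressed harder and went on. The top camera put the overhang at about 45 mm, a little past the 4 cm you asked for but inside the 30–55 mm window.

**Lift and seating:** I gripped the overhang by its long edges with 40 N, lifted it about 76 mm and lowered it over both dowels. Contact with the copper showed at most about 8 N at the readings between moves; I did not read the force during them.

**Last checks:**
- In both cameras the plate lies flat, with a dowel through each hole.
- The gripper was open and clear, with the force near zero.
- The beaker, round case and marker look unmoved in the top picture. I judged that by eye.

**Disagreements:**
- My first fit of the block's outline was poor, off by up to 2 pixels, so I worked from the plate's holes and corners instead.
- In one look above the cell, the side camera placed the far hole about 1.3 mm off the top camera's position. I went by the top camera, and the plate went down over the dowels without resistance.

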